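# Shut the tagged air valve in the bench service box

### The arm

A 7-joint arm with a two-finger parallel gripper is mounted at the origin on the work surface. World frame = base frame: x ahead of the robot, y to its left, z up, the work surface at z = 0. Lengths are in m, angles in rad, forces in N, time in s.
With the tool pointing down it reaches from about 0.4 to 0.85 m from the base axis. Payload 10.4 kg.
Tool frame: the origin (TCP) lies at the very end of the fingers, on their centre line; the grasp point (between the pads) lies manip.grasp_offset behind it (manip.grasp_offset is the distance from the TCP to the grasp point, in m); z points along the fingers, x is the direction in which the jaws open and shut, and the axes are right-handed (so a half turn about z gives the same grasp; the last joint's range is limited). The gripper opens to 85 mm and grips with 20 to 120 N. Pads are 22 mm wide; open, the fingers measure 114 mm over their backs; the gripper's body (76 mm by 85 mm) begins 54 mm behind the grasp point. The pads swing forward as they close: fully open they stand 13 mm farther back than shut.
Start: joints at [-1.13, 0.332, -0.065, 1.46, 0.022, 1.35, -0.088], TCP at [0.28, 0.559, 0.231] pointing down, gripper open.
Joint ranges: [-2.6, 2.6], [-0.5, 2.12], [-1.47, 1.34], [0.16, 2.42], [-1.27, 4.41], [0.06, 2.06], [-2.6, 2.6]. Speed limits (rad/s): [2.22, 2.22, 2.79, 2.79, 3.14, 3.14, 3.14].

### API

Orientations are given as a unit quaternion [x, y, z, w].
In Python, from workcell import manip gives the robot as it stands.
- The arm moves only by the shell command python3 -m crank 'ROWS' [FORCE]. ROWS is JSON, a list that holds one entry, the list of rows, each a list of 7 numbers: the shift along the world's x, y, z in units of 60 mm (1.0 is 60 mm), then the turn, a rotation vector about the world's x, y, z in units of 5 degrees (1.0 is 5 degrees), then the finger opening in mm, from 0 to 85.4. A call has 1 to 8 rows; each row shifts and turns the commanded pose from where the row before left it; what a row does not reach is not made up. A row lasts 1/8 s, in which the tool goes at most 62.5 mm and 10.7 degrees, less where a joint would pass 70% of its speed; a pose out of reach is approached as far as the arm can. A call is refused whole if a number of a shift passes 1 or a number of a turn 1, either way. A call with a gripper value outside its range is refused whole. The fingers move at their own pace and stop on an object; FORCE is the grip in N (left out, the last holds). Time passes only in rows, so rows that do not move let the fingers close. It gives the time, the measured TCP pose, the force and the opening at its end, in the units of the state.
- manip.get_obs(): the state, without advancing time (a new reading comes with each control period).
- manip.camera(name): name is "scene" or "top" or "wrist"; returns (picture, depth): 420x560x3 uint8, blue, green, red; 420x560 float32, m along the optical axis (not along the pixel's ray), 0 where there is no reading.
- manip.get_calibration(name): a dict with "fx", "fy", "cx", "cy" (pixels), "rvec" (rotation vector, rad) and "tvec" (3), from world to camera coordinates, as OpenCV has them; the wrist camera has in their place "T_tool_cam" (4x4, takes a point from camera to tool coordinates, whose origin is the TCP and whose axes are the tool frame's). Camera axes: x right, y down, z forward; pixel columns grow to the right and rows downward; lengths in m; the calibration is good to about 2 mm. A picture is of the moment at which its call begins: read the wrist's pose just before it. get_calibration takes no time and is no camera call.
- manip.hand_in(): hands the job in, once; it reports no verdict.
The state is a dict: "clock": time; "joint_pos": joint angles; "joint_velocities": joint speeds; "tau": joint torques, N m; "position": TCP position; "ee_rot": TCP orientation; "ft_force": force on the tool from outside, world axes, zero at the start; "torque": the same for the moment, N m; "grip_width": opening from 0.0 (shut) to 1.0 (fully open).
Only numpy, scipy, OpenCV 4.12 (cv2) and the standard library are available. Lean on these libraries where they do the work, as an engineer would, in place of code of your own. Each camera call takes 0.05 s, during which the arm holds its last target.

### The job

The air line to one of the tools has to be shut off: push the loose cover of the grey service box back along its guides, right up to the end stop, without lifting it, and leave it there. In the bay underneath, push the lever that carries the round tag a quarter turn clockwise, fully home against its stop so that it points across its pipe, without forcing it. Leave the other valve open, pick nothing up, and leave everything else where it lies.

Things in the scene. Friction and masses are not known exactly. Their poses are not given: they have to be found in the camera images.
- box: grey sheet-steel compressed-air service box screwed to the bench, 350 (x) x 316 (y) mm; origin under its centre on the bench, z up, x away from the robot, y to its left. Front half: open-topped valve bay. Rear half: closed fixed deck, top at z 84 mm, with an 8 mm high end stop at x +171. Side guides at y +-153 mm rise to z 92. Supply pipe and a gauge (to z 120, y +90) stand behind it
- bay_floor (a point): middle of the valve bay's floor, z 4 mm. The bay spans x -170 to -5 and y -154 to +154 mm in the box frame; ledges at z 84 mm along both sides narrow its mouth to y -138 to +138; its front wall is 5 mm thick, top at z 84; two outlet couplings stick out 36 mm in front of it, tops at z 49
- cover: loose flat aluminium cover 176 (x) x 302 (y) x 4 mm, about 0.55 kg, lying at z 84 mm over the bay between the guides (2 mm play each side); origin under its centre, axes as the box. Box-frame x of its origin: -86 mm shut (starts there or up to 12 mm further), +83 mm slid in +x over the deck to the end stop. Slides level; only friction (1 to 8 N) holds it
- cover_lip (a point): middle of the outer (robot side, -x) face of the cover's folded-up front edge: a lip 200 mm long in y, 4 mm thick, standing 20 mm above the cover's upper face (lip top at z 108 mm); the point is at z 98 mm, 88 mm from the cover's origin. Pushing this face in +x slides the cover
- tagged_valve: brass quarter-turn ball valve, the one whose lever carries the tag; origin on its stem axis at bench height, axes as the box. The two valves stand at x -45, y -80 and x -45, y +30 mm in the box frame; which is where changes. Its pipe lies along x, top at z 45 mm (valve body 52); below the lever only the 9 mm radius stem boss is higher
- tagged_lever (a joint): angle (rad) of the tagged lever about its stem: 0 = open, lever along the pipe and pointing to the robot (-x of the box); grows clockwise seen from above; pi/2 = shut, pointing to +y, at a firm stop. Starts 0 to 0.2. Stays where it is left; turning it takes about 0.22 N m (4 N at 55 mm)
- tagged_lever_mid (a point): centre of the tagged lever's black sleeve, 55 mm from the stem axis at z 66 mm. Sleeve 56 mm long (28 to 84 mm from the axis), 14 mm wide, z 61 to 71 mm; on top near its end sits a round flat metal tag, 28 mm across, 3 mm thick, centred 71 mm from the axis
- plain_lever (a joint): angle (rad) of the other valve's lever, the same but with no tag; starts 0 to 0.15 (open) and must stay open
- plain_lever_mid (a point): centre of the black sleeve of the untagged lever, 55 mm from its stem axis at z 66 mm
- coupler: brass air coupling standing loose on the floor of the valve bay near the front left corner (box frame about x -148, y +112 mm), 42 mm tall, 22 mm across; origin under its centre
- wrench: steel wrench 170 mm long lying on the bench beside the right side (-y) of the box; bystander
- knife: red and black utility knife 175 mm long, 20 mm high, lying on the bench beside the left side (+y) of the box; bystander
- brush: blue-handled paint brush 200 mm long lying to the left of the box; bystander
- sanding_block: cork sanding block 110 x 65 x 32 mm lying at the front right of the box; bystander
- offcut: softwood batten 240 x 45 x 22 mm lying to the right of the box; bystander
- glue: orange glue bottle, 60 mm across, 170 mm tall, standing to the left of the box; bystander

How it is judged:
By the outcome, as a careful person would: the job done as asked, in the order asked, and still so for the second after the job is handed in, with the robot touching nothing.
It also fails if it takes over 45 s, if anything falls off the work surface, if the arm or the gripper's body presses on something with over 40 N, if the wrist force passes 120 N, or if a joint passes its speed limit or range.

## Working session

There is one attempt and no reset: what is moved stays moved. The work goes in short steps, Python scripts to look and compute and a shell command to move; the robot and the scene stay as the last step left them, time stands still between calls to the robot, and variables do not carry over. Pictures are saved under pics/ and viewed, and the job is handed in when it is done.

```bash
ls; mkdir -p pics; cat > h.py <<'E'
import numpy as np, cv2
from workcell import manip
from scipy.spatial.transform import Rotation as R
def snap(name,fn):
    o=manip.get_obs(); im,d=manip.camera(name); cv2.imwrite('pics/'+fn+'.png',im); np.savez('pics/'+fn+'.npz',im=im,d=d,pos=o['position'],rot=o['ee_rot']); return im,d,o
def cam(name,pos=None,rot=None):
    c=manip.get_calibration(name)
    K=(c['fx'],c['fy'],c['cx'],c['cy'])
    if 'rvec' in c:
        Rm=cv2.Rodrigues(np.array(c['rvec'],float))[0]; t=np.array(c['tvec'],float).ravel()
        return K,Rm.T,-Rm.T@t
    T=np.array(c['T_tool_cam']); Rt=R.from_quat(rot).as_matrix()
    return K,Rt@T[:3,:3],Rt@T[:3,3]+np.array(pos)
def ray(C,u,v,z):
    K,Rw,o=C; d=Rw@np.array([(u-K[2])/K[0],(v-K[3])/K[1],1.]); return o+d*(z-o[2])/d[2]
def proj(C,p):
    K,Rw,o=C; q=Rw.T@(np.array(p)-o); return K[0]*q[0]/q[2]+K[2],K[1]*q[1]/q[2]+K[3]
def cloud(C,d):
    K,Rw,o=C; v,u=np.mgrid[:d.shape[0],:d.shape[1]]
    P=np.stack([(u-K[2])/K[0]*d,(v-K[3])/K[1]*d,d],-1)@Rw.T+o; P[d==0]=np.nan; return P
E
python3 - <<'E'
from h import *
for n in('scene','top','wrist'): snap(n,n+'0')
o=manip.get_obs();print({k:np.round(v,3) for k,v in o.items()},manip.grasp_offset)
for n in('scene','top'):print(cam(n))
E
```

```text
pics
{'clock': np.float64(0.15), 'joint_pos': array([-1.13 ,  0.333, -0.065,  1.461,  0.022,  1.35 , -0.088]), 'joint_velocities': array([-0.001, -0.002, -0.001, -0.001, -0.   ,  0.001, -0.   ]), 'tau': array([ 2.0000e-03, -6.2583e+01,  5.0000e-02, -3.9185e+01,  1.6000e-02,
        7.0000e-03,  0.0000e+00]), 'position': array([0.279, 0.559, 0.231]), 'ee_rot': array([ 0.851,  0.526, -0.   ,  0.   ]), 'ft_force': array([ 0.206, -0.521,  0.121]), 'torque': array([ 0.003, -0.006,  0.037]), 'grip_width': np.float64(1.003)} 0.0187
((503.62116828473705, 503.62116828473705, 281.54083289518314, 209.865039603782), array([[-0.49747009,  0.54753904, -0.67284806],
       [ 0.86743334,  0.32211887, -0.37920817],
       [ 0.00910578, -0.77229556, -0.63519812]]), array([1.68695317, 0.65153722, 1.14296909]))
((413.9217405675293, 413.9217405675293, 283.8011589831987, 211.46013397791992), array([[ 0.02689751, -0.98619054,  0.16341586],
       [-0.99940981, -0.03002384, -0.01669111],
       [ 0.02136699, -0.16287047, -0.98641607]]), array([0.36726892, 0.02899605, 1.30712512]))
```

View pics/top0.png

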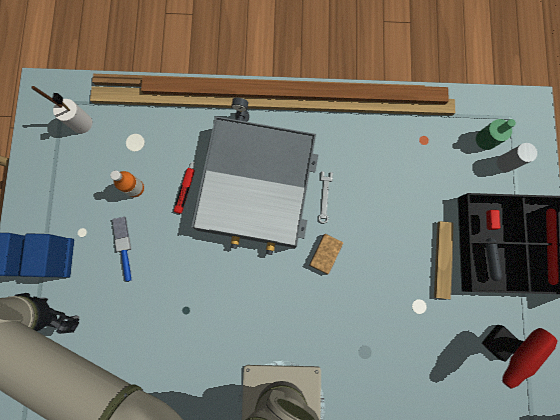

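View pics/scene0.png

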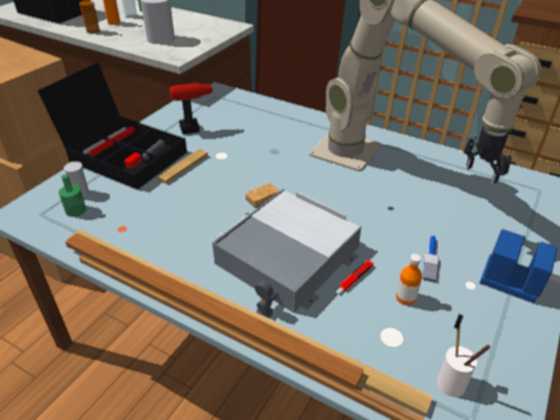

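The top view shows the box at about (193–315, 118–247), turned by around 10°. The pale cover covers its front half, with its lip near row 237. The knife is to the left at (183,190), the wrench to the right at (325,198), and the block at (326,254). Next I'll measure.

```bash
python3 - <<'E'
from h import *
f=np.load('pics/top0.npz'); im,d=f['im'],f['d']; C=cam('top'); P=cloud(C,d)
Z=P[...,2]; reg=np.zeros(Z.shape,bool); reg[100:260,180:330]=1
m=reg&(Z>0.07)&(Z<0.115)
n,l,s,c=cv2.connectedComponentsWithStats(m.astype(np.uint8)); k=1+np.argmax(s[1:,4]); m=l==k
pts=P[m][:,:2].astype(np.float32); r=cv2.minAreaRect(pts); print('box',r, np.percentile(Z[m],[5,50,95]))
g=cv2.cvtColor(im,cv2.COLOR_BGR2GRAY)
print('grey hist',np.histogram(g[m],bins=15))
cm=(m&(g>145)).astype(np.uint8); cm=cv2.morphologyEx(cm,cv2.MORPH_OPEN,np.ones((3,3)))
n,l,s,c=cv2.connectedComponentsWithStats(cm); k=1+np.argmax(s[1:,4]); r2=cv2.minAreaRect(P[l==k][:,:2].astype(np.float32)); print('cover',r2,s[k], np.median(Z[l==k]))
print(np.round(cv2.boxPoints(r),3),np.round(cv2.boxPoints(r2),3))
v=cv2.resize(im[100:270,160:350],None,fx=4,fy=3.5,interpolation=cv2.INTER_CUBIC)[:600]; cv2.imwrite('pics/z0.png',cv2.resize(im[105:255,170:345],(700,600),interpolation=cv2.INTER_CUBIC))
E
```

```text
box ((0.6657369136810303, 0.09948189556598663), (0.3165874481201172, 0.3524089753627777), 81.62142181396484) [0.08057724 0.0860507  0.09199338]
grey hist (array([  23,  157,  103,   39,  122,  154,  851, 4504,  163,   39,   22,
         92, 3377, 2215,   64]), array([ 18. ,  30.6,  43.2,  55.8,  68.4,  81. ,  93.6, 106.2, 118.8,
       131.4, 144. , 156.6, 169.2, 181.8, 194.4, 207. ]))
cover ((0.5807059407234192, 0.11140482127666473), (0.3008772134780884, 0.1771525740623474), 81.61957550048828) [ 195  171  109   74 5757] 0.08785636956377418
[[ 0.468 -0.031]
 [ 0.817 -0.083]
 [ 0.863  0.23 ]
 [ 0.514  0.282]] [[ 0.471 -0.025]
 [ 0.646 -0.05 ]
 [ 0.69   0.247]
 [ 0.515  0.273]]
```

View pics/z0.png

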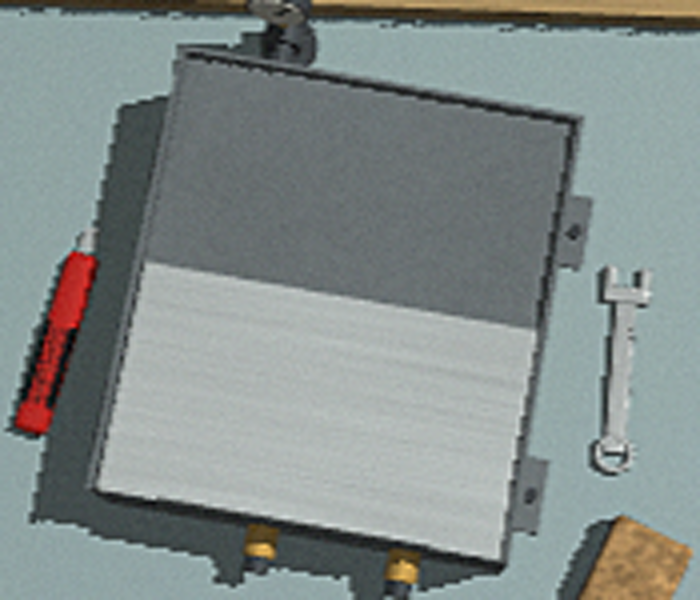

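The box rectangle measures 317 x 352 mm against 316 x 350 given, and the yaw is -8.4°. The cover measures 301 x 177 mm at box x of about -86, so it is shut. I'll move above the approach point in front of the lip with the fingers shut.

```bash
python3 -m crank '[[[0.36,-0.89,0,0,0,0.455,0],[0.36,-0.89,0,0,0,0.455,0],[0.36,-0.89,0,0,0,0.455,0],[0.36,-0.89,0,0,0,0.455,0],[0.36,-0.89,0,0,0,0.455,0],[0.36,-0.89,0,0,0,0.455,0],[0.36,-0.89,0,0,0,0.455,0],[0.36,-0.89,0,0,0,0.455,0]]]' 30
python3 -m crank '[[[0,0,0,0,0,0,0],[0,0,0,0,0,0,0]]]'
python3 - <<'E'
from h import *
im,d,o=snap('wrist','w1'); C=cam('wrist',o['position'],o['ee_rot']); 
print(o['clock'],o['position'],R.from_quat(o['ee_rot']).as_matrix().round(3)[:,0],o['grip_width'])
P=cloud(C,d); print(P[209,280]); print(proj(C,[0.4936,0.125,0.108]))
E
```

```text
clock: 1.15
position: [0.4527, 0.1299, 0.2314]
ee_rot: [0.756, 0.654, 0.0, -0.0]
ft_force: [0.3, 0.5, -0.6]
grip_width: -0.001
clock: 1.4
position: [0.4521, 0.1323, 0.2312]
ee_rot: [0.757, 0.654, -0.0, -0.0]
ft_force: [-0.1, 1.6, 0.6]
grip_width: 0.0
1.4 [0.45208415 0.1323124  0.23119572] [0.146 0.989 0.   ] 0.00047272020261687856
[ 0.49122717  0.12780719 -0.0011075 ]
(np.float64(277.7336681375779), np.float64(247.57136490755812))
```

View pics/w1.png

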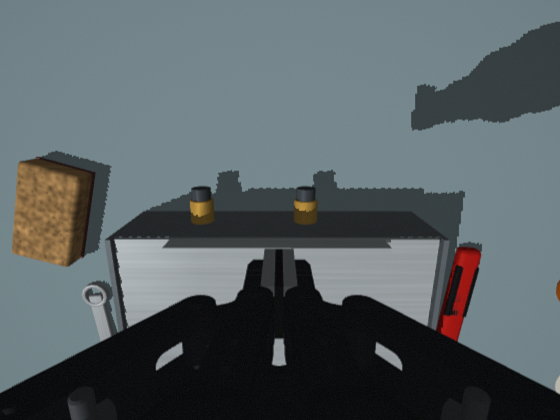

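The wrist view shows the lip centred at about (277,243), matching the predicted (278,248). I'll lower to z 0.096 in front of it.

```bash
python3 -m crank '[[[0,0,-0.75,0,0,0,0],[0,0,-0.75,0,0,0,0],[0,0,-0.75,0,0,0,0],[0,0,0,0,0,0,0]]]'
python3 - <<'E'
from h import *
im,d,o=snap('wrist','w2'); C=cam('wrist',o['position'],o['ee_rot'])
print(o['position'],o['ft_force'])
for u in (200,277,350):print(ray(C,u,250,0.108))
print(proj(C,[0.4936,0.125,0.108]))
E
```

```text
clock: 1.95
position: [0.4498, 0.1322, 0.0939]
ee_rot: [0.756, 0.654, -0.003, -0.001]
ft_force: [-0.2, -0.2, 0.5]
grip_width: 0.002
[0.44982934 0.13219135 0.09387177] [-0.2398585  -0.18374884  0.48932088]
[0.43007508 0.10118995 0.108     ]
[0.43466186 0.13327431 0.108     ]
[0.43900281 0.16363904 0.108     ]
(np.float64(277.6754161267854), np.float64(367.43698627552476))
```

View pics/w2.png

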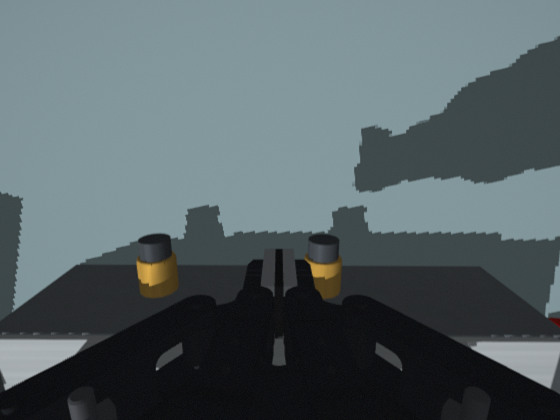

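```bash
python3 -m crank '[[[0.3,-0.044,0,0,0,0,0],[0.2,-0.03,0,0,0,0,0],[0.1,-0.015,0,0,0,0,0],[0.1,-0.015,0,0,0,0,0]]]'
python3 -m crank '[[[0.2,-0.03,0,0,0,0,0],[0.3,-0.044,0,0,0,0,0],[0.3,-0.044,0,0,0,0,0],[0.2,-0.03,0,0,0,0,0]]]'
python3 - <<'E'
from h import *
snap('top','t2')
E
python3 -c "
import cv2;im=cv2.imread('pics/t2.png');cv2.imwrite('pics/z2.png',cv2.resize(im[105:255,170:345],(700,600)))"
```

```text
clock: 2.5
position: [0.4939, 0.1262, 0.097]
ee_rot: [0.757, 0.654, -0.0, -0.001]
ft_force: [-5.3, 0.4, 4.7]
grip_width: 0.0
clock: 3.0
position: [0.5545, 0.1171, 0.0968]
ee_rot: [0.757, 0.654, -0.0, -0.001]
ft_force: [-5.8, 0.8, 5.3]
grip_width: 0.002
```

View pics/z2.png

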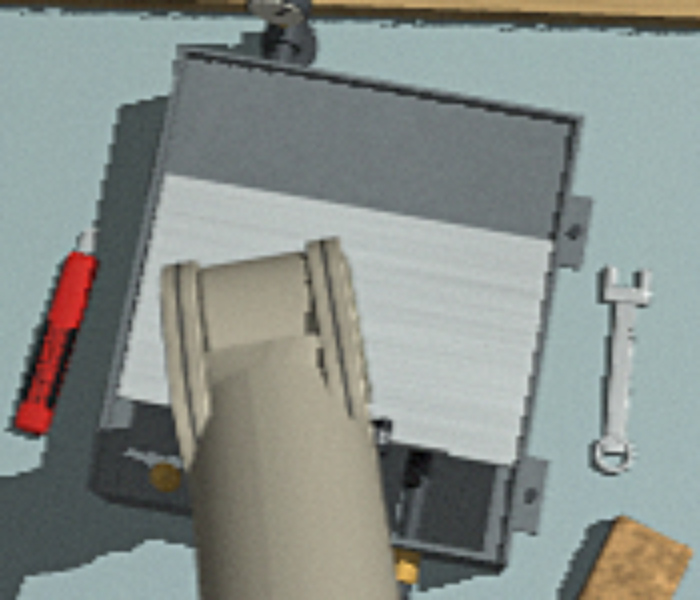

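The cover slides level at about 5 N, with roughly 98 mm left. I'll push on and slow down before the stop.

```bash
python3 -m crank '[[[0.3,-0.044,0,0,0,0,0],[0.3,-0.044,0,0,0,0,0],[0.3,-0.044,0,0,0,0,0],[0.3,-0.044,0,0,0,0,0],[0.15,-0.022,0,0,0,0,0]]]'
python3 -m crank '[[[0.05,-0.007,0,0,0,0,0],[0.05,-0.007,0,0,0,0,0],[0.05,-0.007,0,0,0,0,0]]]'

```

```text
clock: 3.68
position: [0.6354, 0.105, 0.0965]
ee_rot: [0.757, 0.654, -0.0, -0.0]
ft_force: [-6.7, 1.0, 4.7]
grip_width: 0.001
clock: 4.05
position: [0.6437, 0.1039, 0.0965]
ee_rot: [0.757, 0.654, -0.0, -0.0]
ft_force: [-4.9, 0.3, 2.8]
grip_width: 0.0
```

```bash
python3 -m crank '[[[0.04,-0.006,0,0,0,0,0],[0.04,-0.006,0,0,0,0,0]]]'
python3 -m crank '[[[0.03,-0.004,0,0,0,0,0]]]'
python3 -m crank '[[[0.03,-0.004,0,0,0,0,0]]]'

```

```text
clock: 4.3
position: [0.649, 0.103, 0.0964]
ee_rot: [0.757, 0.654, -0.0, -0.0]
ft_force: [-4.5, 0.8, 3.5]
grip_width: -0.0
clock: 4.42
position: [0.6506, 0.1027, 0.0964]
ee_rot: [0.757, 0.654, -0.0, -0.0]
ft_force: [-12.4, 0.6, 8.4]
grip_width: -0.007
clock: 4.55
position: [0.6507, 0.1026, 0.0963]
ee_rot: [0.757, 0.654, -0.002, -0.002]
ft_force: [-20.7, 0.3, 14.9]
grip_width: 0.001
```

The force rose to 20 N with no further motion, at the TCP position expected for the stop (lip at -5 mm plus 10 mm of finger). I'll back off, rise and look into the bay.

```bash
python3 -m crank '[[[-0.15,0.022,0,0,0,0,0],[-0.3,0.044,0.1,0,0,0,0],[0,0,0.9,0,0,0,0],[0,0,0.9,0,0,0,0],[0,0,0.9,0,0,0,0],[0,0,0,0,0,0,0],[0,0,0,0,0,0,0]]]'
python3 - <<'E'
from h import *
im,d,o=snap('wrist','w3'); print(o['position'],o['ft_force'])
E
```

```text
clock: 5.42
position: [0.6259, 0.1062, 0.2638]
ee_rot: [0.757, 0.654, 0.0, 0.0]
ft_force: [-0.2, -0.1, -0.3]
grip_width: 0.004
[0.62585694 0.10620032 0.26382943] [-0.24658761 -0.14403635 -0.28913144]
```

View pics/w3.png

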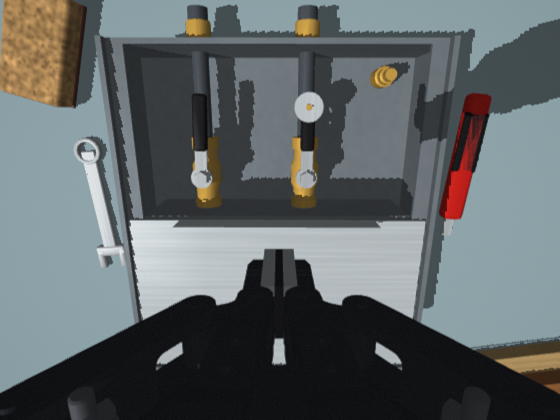

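The tagged lever is the right-hand valve in this view, at box y +30. Its tag is at (309,107) and its stem at about (304,178). The plain lever is at (200,120) and the coupler at (384,76), still standing. The cover lip is at row ~222. I'll measure these.

```bash
python3 - <<'E'
from h import *
f=np.load('pics/w3.npz'); im,d=f['im'],f['d']; C=cam('wrist',f['pos'],f['rot']); P=cloud(C,d)
a=np.deg2rad(-8.38); ex=np.array([np.cos(a),np.sin(a)]); ey=np.array([-np.sin(a),np.cos(a)]); c=np.array([0.6657,0.0995])
def bf(p): q=np.array(p)[:2]-c; return np.round([q@ex*1e3,q@ey*1e3,p[2]*1e3],1)
hsv=cv2.cvtColor(im,cv2.COLOR_BGR2HSV)
w=np.zeros(d.shape,np.uint8); w[80:135,285:335]=1
m=((hsv[...,2]>150)&(w>0)).astype(np.uint8); n,l,s,ce=cv2.connectedComponentsWithStats(m);k=1+np.argmax(s[1:,4]);print('tag',s[k],ce[k]); 
(x,y),r=cv2.minEnclosingCircle(np.argwhere(l==k)[:,::-1].astype(np.float32)); print(x,y,r, P[int(y)-5,int(x)-6])
t=ray(C,x,y,0.074);print('tag',t,bf(t))
for nm,u,v,z in(('stem',305,178,.072),('stem2',202,178,.072),('lip L',175,223,.108),('lip R',380,223,.108),('coupler',386,72,.042)): print(nm,bf(ray(C,u,v,z)),bf(P[v,u]))
# plain sleeve
m=((hsv[...,2]<40)&(P[...,2]>.055)&(P[...,2]<.08)).astype(np.uint8);n,l,s,ce=cv2.connectedComponentsWithStats(m)
for k in range(1,n):
  if s[k,4]>100: print(s[k],bf(ray(C,*ce[k],.071)))
m=(P[...,2]>.1)&(P[...,2]<.113); m[:, :170]=0;m[:,390:]=0; m[:205]=0;m[245:]=0
q=P[m]; b=np.array([bf(p) for p in q]); print('lip pts',len(b),np.percentile(b,[2,50,98],axis=0) if len(b) else '')
for lo,hi in((-100,-50),(50,100)):
  s_=b[(b[:,1]>lo)&(b[:,1]<hi)]; print(lo,np.percentile(s_[:,0],[5,50,95]))
# front wall top
cv2.imwrite('pics/z3.png',cv2.resize(im[20:240,100:460],(800,489),interpolation=cv2.INTER_CUBIC))
E
```

```text
tag [294  92  29  30 689] [308.28447025 106.6574746 ]
308.53448486328125 106.62068939208984 15.077438354492188 [0.54904658 0.13964319 0.07438851]
tag [0.55506677 0.1452463  0.074     ] [-116.1   29.1   74. ]
stem [-46.   27.5  72. ] [-45.7  27.6  70.9]
stem2 [-45.9 -78.4  72. ] [-45.9 -78.4  71.6]
lip L [ -9.4 -98.4 108. ] [  -2.9 -104.7   89.1]
lip R [ -9.5  97.1 108. ] [ -2.3 103.9  87. ]
coupler [-150.6  110.6   42. ] [-150.1  109.3   46.3]
[192  94  16  57 593] [-105.6  -75.7   71. ]
[300 122  15  29 362] [-88.4  28.9  71. ]
lip pts 1392 [[ -5.3   -97.518 100.3  ]
 [ -4.3    -4.05  107.3  ]
 [ -1.1    93.9   109.2  ]]
-100 [-5.4 -4.3 -1.2]
50 [-4.91 -4.2  -1.2 ]
```

View pics/z3.png

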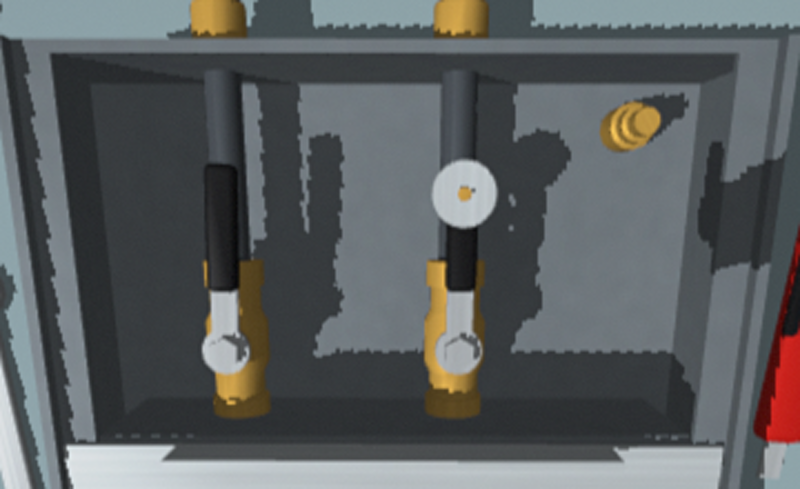

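The lip reads -5 mm at both ends, so the cover is square and at the stop. The lever angle is about 0. I need the shut-finger thickness along the jaw axis before planning the lever arc.

```bash
python3 - <<'E'
from h import *
f=np.load('pics/w3.npz'); im,d=f['im'],f['d']
T=np.array(manip.get_calibration('wrist')['T_tool_cam']); print(T.round(4)); c=manip.get_calibration('wrist')
v,u=np.mgrid[:420,:560]; Pc=np.stack([(u-c['cx'])/c['fx']*d,(v-c['cy'])/c['fy']*d,d],-1)@T[:3,:3].T+T[:3,3]
Pc[d==0]=np.nan
m=(Pc[...,2]<0.01)&(Pc[...,2]>-0.12)&(np.abs(Pc[...,1])<.06)
for lo in np.arange(-.1,.005,.01):
  q=Pc[(Pc[...,2]>lo)&(Pc[...,2]<lo+.01)&m]
  if len(q): print(round(lo,3),len(q),q.min(0).round(3),q.max(0).round(3))
print(manip.get_obs()['joint_pos'])
E
```

```text
[[ 1.000e+00  4.000e-04 -0.000e+00 -5.000e-04]
 [-4.000e-04  9.607e-01  2.776e-01 -7.110e-02]
 [ 2.000e-04 -2.776e-01  9.607e-01 -1.424e-01]
 [ 0.000e+00  0.000e+00  0.000e+00  1.000e+00]]
-0.1 4558 [-0.057 -0.022 -0.099] [ 0.056 -0.011 -0.09 ]
-0.09 15859 [-0.062 -0.019 -0.09 ] [ 0.06  -0.003 -0.08 ]
-0.08 13004 [-0.058 -0.019 -0.08 ] [ 0.056  0.008 -0.07 ]
-0.07 6334 [-0.049 -0.019 -0.07 ] [ 0.049  0.009 -0.06 ]
-0.06 7144 [-0.041 -0.015 -0.06 ] [ 0.041  0.01  -0.05 ]
-0.05 2524 [-0.034 -0.015 -0.05 ] [ 0.033  0.012 -0.04 ]
-0.04 975 [-0.014 -0.013 -0.04 ] [ 0.016  0.011 -0.03 ]
-0.03 791 [-0.014 -0.012 -0.03 ] [ 0.013 -0.006 -0.02 ]
-0.02 647 [-0.014 -0.012 -0.02 ] [ 0.013 -0.006 -0.01 ]
-0.01 254 [-0.013 -0.012 -0.01 ] [ 0.012 -0.007 -0.002]
[-0.49467192  0.34495014  0.33586841  1.402265   -0.11287152  1.41447654
  1.26507746]
```

Shut, the fingers measure ±13.5 mm along the jaws and ±11 mm across, and stay slim for 40 mm up. I'll push at 41 mm radius (finger spans 30–52 mm, clear of the tag edge at 57) and turn the tool with the lever. First I go down on the -y side, with a 9 mm gap.

```bash
python3 -m crank '[[[-0.38,0.05,0,0,0,0,0],[-0.38,0.05,-0.2,0,0,0,0],[0,0,-0.8,0,0,0,0],[0,0,-0.8,0,0,0,0],[0,0,-0.8,0,0,0,0],[0,0,-0.5,0,0,0,0],[0,0,0,0,0,0,0],[0,0,0,0,0,0,0]]]'
python3 - <<'E'
from h import *
im,d,o=snap('wrist','w4'); print(o['position'],o['ft_force'])
S=np.array([-45.5,29.5]);a=np.deg2rad(-8.38); ex=np.array([np.cos(a),np.sin(a)]); ey=np.array([-np.sin(a),np.cos(a)]); c=np.array([0.6657,0.0995])
p=None
for t in range(0,95,5):
  th=np.deg2rad(t);u=np.array([-np.cos(th),np.sin(th)]);n=np.array([-np.sin(th),-np.cos(th)])
  F=S+41*u+20.5*n; W=c+(F[0]*ex+F[1]*ey)/1e3
  print(t,F.round(1),W.round(4),'' if p is None else ((W-p)/.06).round(3)); p=W
E
```

```text
clock: 6.48
position: [0.5806, 0.1123, 0.0791]
ee_rot: [0.757, 0.654, 0.0, 0.0]
ft_force: [-0.5, 0.0, -0.1]
grip_width: -0.002
[0.58060186 0.11230044 0.0791107 ] [-0.46920496  0.01639213 -0.0698538 ]
0 [-86.5   9. ] [0.5814 0.121 ] 
5 [-88.1  12.7] [0.5804 0.1249] [-0.018  0.064]
10 [-89.4  16.4] [0.5796 0.1288] [-0.012  0.065]
15 [-90.4  20.3] [0.5792 0.1328] [-0.007  0.066]
20 [-91.   24.3] [0.5792 0.1368] [-0.001  0.067]
25 [-91.3  28.2] [0.5795 0.1408] [0.005 0.066]
30 [-91.3  32.2] [0.5801 0.1447] [0.011 0.066]
35 [-90.8  36.2] [0.5811 0.1486] [0.016 0.065]
40 [-90.1  40.2] [0.5824 0.1524] [0.022 0.063]
45 [-89.  44.] [0.5841 0.156 ] [0.027 0.061]
50 [-87.6  47.7] [0.586  0.1595] [0.033 0.058]
55 [-85.8  51.3] [0.5883 0.1628] [0.038 0.055]
60 [-83.8  54.8] [0.5908 0.1659] [0.042 0.052]
65 [-81.4  58. ] [0.5936 0.1687] [0.047 0.048]
70 [-78.8  61. ] [0.5966 0.1713] [0.051 0.043]
75 [-75.9  63.8] [0.5999 0.1737] [0.054 0.039]
80 [-72.8  66.3] [0.6033 0.1757] [0.057 0.034]
85 [-69.5  68.6] [0.6069 0.1775] [0.06  0.029]
90 [-66.   70.5] [0.6107 0.1789] [0.062 0.024]
```

View pics/w4.png

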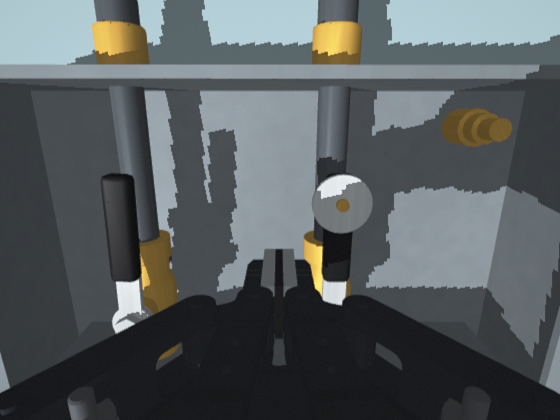

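The finger, ending at about (280,250), sits clear on the -y side of the tagged lever (337,255), inside the tag's radius. I'll lower the last 20 mm and come to contact.

```bash
python3 -m crank '[[[0,0,-0.2,0,0,0,0],[0,0,-0.13,0,0,0,0],[0,0,0,0,0,0,0]]]'
python3 -m crank '[[[0.011,0.07,0,0,0,0,0],[0.011,0.07,0,0,0,0,0],[0,0,0,0,0,0,0]]]'
python3 -m crank '[[[-0.018,0.064,0,0,0,-1,0],[-0.012,0.065,0,0,0,-1,0],[0,0,0,0,0,0,0]]]'
```

```text
clock: 6.9
position: [0.5796, 0.1122, 0.0577]
ee_rot: [0.757, 0.654, -0.001, -0.0]
ft_force: [0.9, -0.2, 0.4]
grip_width: 0.004
clock: 7.28
position: [0.5817, 0.1211, 0.0587]
ee_rot: [0.757, 0.654, 0.0, 0.0]
ft_force: [-0.2, -1.4, -0.4]
grip_width: -0.001
clock: 7.65
position: [0.5798, 0.1277, 0.0587]
ee_rot: [0.811, 0.585, -0.0, 0.0]
ft_force: [-0.1, -3.5, 1.3]
grip_width: -0.0
```

```bash
python3 -m crank '[[[-0.007,0.066,0,0,0,-1,0],[-0.001,0.067,0,0,0,-1,0],[0.005,0.066,0,0,0,-1,0],[0.011,0.066,0,0,0,-1,0]]]'
python3 -m crank '[[[0.016,0.065,0,0,0,-1,0],[0.022,0.063,0,0,0,-1,0],[0.027,0.061,0,0,0,-1,0],[0.033,0.058,0,0,0,-1,0]]]'
```

```text
clock: 8.15
position: [0.5798, 0.1436, 0.0586]
ee_rot: [0.901, 0.435, -0.001, 0.0]
ft_force: [-2.7, -4.1, 3.5]
grip_width: 0.001
clock: 8.65
position: [0.5854, 0.1589, 0.0585]
ee_rot: [0.962, 0.272, -0.001, -0.0]
ft_force: [-4.2, -2.7, 3.8]
grip_width: 0.0
```

```bash
python3 - <<'E'
from h import *
im,d,o=snap('wrist','w5'); print(o['position'],o['ft_force'],o['joint_pos'])
E
```

```text
[0.58537912 0.15888414 0.05845457] [-4.22137237 -2.65527363  3.80683657] [-0.69423874  0.47049989  0.4465565   1.71510442 -0.23350987  1.01055528
  0.38627969]
```

View pics/w5.png

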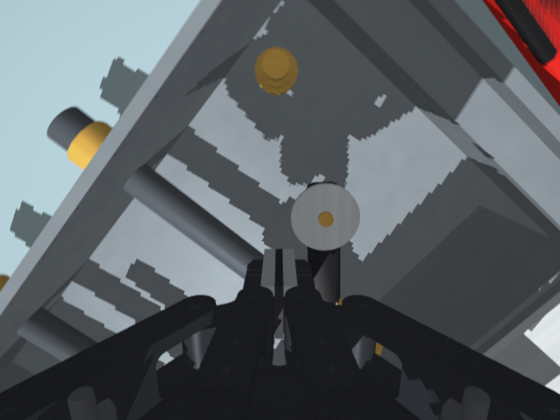

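The lever is now at about 50° and moves flat against the finger, with the tag at (325,217) clear of it. Force is ~5 N. The coupler at (277,70) still stands. I'll continue.

```bash
python3 -m crank '[[[0.038,0.055,0,0,0,-1,0],[0.042,0.052,0,0,0,-1,0],[0.047,0.048,0,0,0,-1,0],[0.051,0.043,0,0,0,-1,0]]]'
python3 -m crank '[[[0.054,0.039,0,0,0,-1,0],[0.057,0.034,0,0,0,-1,0]]]'
python3 -m crank '[[[0.06,0.029,0,0,0,-1,0]]]'
```

```text
clock: 9.2
position: [0.5959, 0.1714, 0.0584]
ee_rot: [0.995, 0.102, -0.001, -0.0]
ft_force: [-5.8, -0.7, 3.0]
grip_width: 0.002
clock: 9.45
position: [0.6025, 0.1761, 0.0584]
ee_rot: [1.0, 0.015, -0.001, -0.0]
ft_force: [-5.6, 0.1, 3.0]
grip_width: 0.0
clock: 9.57
position: [0.6061, 0.178, 0.0584]
ee_rot: [1.0, -0.029, -0.001, -0.0]
ft_force: [-5.2, -0.3, 3.1]
grip_width: 0.001
```

```bash
python3 -m crank '[[[0.04,0.012,0,0,0,-0.6,0]]]'
python3 -m crank '[[[0.02,0.002,0,0,0,-0.4,0]]]'
python3 -m crank '[[[0.02,0,0,0,0,0,0]]]'
```

```text
clock: 9.7
position: [0.6086, 0.179, 0.0584]
ee_rot: [0.999, -0.055, -0.001, -0.001]
ft_force: [-5.8, 0.7, 2.6]
grip_width: -0.002
clock: 9.82
position: [0.6098, 0.1794, 0.0584]
ee_rot: [0.997, -0.072, -0.001, -0.001]
ft_force: [-4.9, 2.1, 2.5]
grip_width: -0.003
clock: 9.95
position: [0.611, 0.1795, 0.0584]
ee_rot: [0.997, -0.071, -0.001, -0.001]
ft_force: [-5.4, 3.1, 2.6]
grip_width: 0.003
```

```bash
python3 -m crank '[[[0.02,-0.003,0,0,0,0,0]]]'
python3 -m crank '[[[0.02,-0.003,0,0,0,0,0]]]'
```

```text
clock: 10.07
position: [0.6121, 0.1795, 0.0584]
ee_rot: [0.997, -0.071, -0.001, -0.001]
ft_force: [-4.9, 3.4, 3.8]
grip_width: -0.002
clock: 10.2
position: [0.6127, 0.1795, 0.0583]
ee_rot: [0.997, -0.071, -0.002, -0.001]
ft_force: [-11.6, 3.7, 7.8]
grip_width: 0.0
```

The force doubled and the motion stalled, so the lever is at its stop. I'll hold for one row to confirm.

```bash
python3 -m crank '[[[0.005,0,0,0,0,0,0]]]'
python3 -m crank '[[[-0.1,0.015,0,0,0,0,0],[-0.2,0.03,0,0,0,0,0],[0,0,0.5,0,0,0,0],[0,0,0.9,0,0,0,0],[0,0,0.9,0,0,0,0],[0.2,0,0.8,0,0,0,0],[0.2,0,0.2,0,0,0,0],[0,0,0,0,0,0,0]]]'
python3 - <<'E'
from h import *
im,d,o=snap('wrist','w6'); print(o['position'],o['ft_force'])
E
```

```text
clock: 10.32
position: [0.6126, 0.1796, 0.0583]
ee_rot: [0.997, -0.071, -0.002, -0.001]
ft_force: [-11.3, 2.8, 7.2]
grip_width: 0.006
clock: 11.32
position: [0.6209, 0.1802, 0.2572]
ee_rot: [0.997, -0.073, 0.001, -0.0]
ft_force: [-0.1, -0.4, -0.3]
grip_width: -0.0
[0.62093731 0.18019746 0.25717909] [-0.09903666 -0.35196091 -0.29641012]
```

View pics/w6.png

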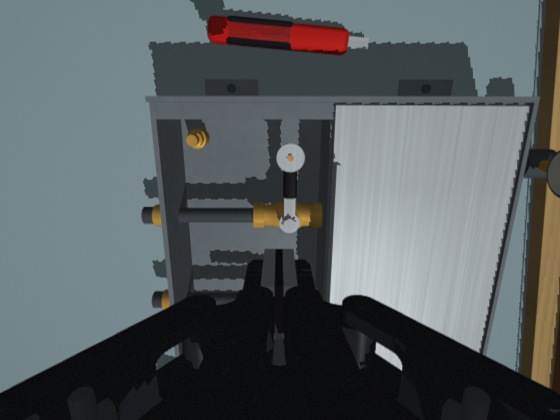

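The tagged lever now points across its pipe, with the tag at (290,157) and the stem at (289,222). The coupler stands at (196,138). I'll measure the angle, then retreat to check with the top camera.

```bash
python3 -m crank '[[[-0.9,0.2,0.2,0,0,0,0],[-0.9,0.4,0,0,0,0,0],[-0.8,0.6,0,0,0,0,0],[-0.3,0.9,0,0,0,0,0],[0,0.9,0,0,0,0,0],[0,0.9,0,0,0,0,0],[0,0.8,0,0,0,0,0],[0,0,0,0,0,0,0]]]'
python3 - <<'E'
from h import *
a=np.deg2rad(-8.38); ex=np.array([np.cos(a),np.sin(a)]); ey=np.array([-np.sin(a),np.cos(a)]); c=np.array([0.6657,0.0995])
def bf(p): q=np.array(p)[:2]-c; return np.round([q@ex*1e3,q@ey*1e3,p[2]*1e3],1)
f=np.load('pics/w6.npz'); C=cam('wrist',f['pos'],f['rot']); P=cloud(C,f['d']); im=f['im']
w=np.zeros(im.shape[:2],np.uint8); w[138:175,270:312]=1
m=(im.min(2)>130)&(w>0); (x,y),r=cv2.minEnclosingCircle(np.argwhere(m)[:,::-1].astype(np.float32))
print('tag px',x,y,r,bf(ray(C,x,y,.074)),'stem',bf(ray(C,289,223,.072)))
im,d,o=snap('top','t7'); print(o['clock'],o['position'],o['ft_force'])
cv2.imwrite('pics/z7.png',cv2.resize(im[105:255,170:345],(700,600),interpolation=cv2.INTER_CUBIC))
C=cam('top'); P=cloud(C,d)
g=cv2.cvtColor(im,cv2.COLOR_BGR2GRAY); reg=np.zeros(g.shape,bool); reg[105:255,170:345]=1
m=reg&(P[...,2]>.075)&(P[...,2]<.12)&(g>145); m=cv2.morphologyEx(m.astype(np.uint8),cv2.MORPH_OPEN,np.ones((3,3)))
n,l,s,ce=cv2.connectedComponentsWithStats(m);k=1+np.argmax(s[1:,4]); r=cv2.minAreaRect(P[l==k][:,:2].astype(np.float32)); print('cover',r,bf([*r[0],.088]))
E
```

```text
clock: 12.38
position: [0.4434, 0.4658, 0.2654]
ee_rot: [0.998, -0.07, -0.001, 0.001]
ft_force: [-0.3, -0.6, 0.0]
grip_width: 0.001
tag px 290.1000061035156 157.5 14.066375732421875 [-45. 100.  74.] stem [-45.4  31.3  72. ]
12.375 [0.44336352 0.46579104 0.26535365] [-0.31534865 -0.55776667  0.01031865]
cover ((0.7469541430473328, 0.08644029498100281), (0.3011855483055115, 0.1774097979068756), 81.4042739868164) [82.3 -1.1 88. ]
```

View pics/z7.png

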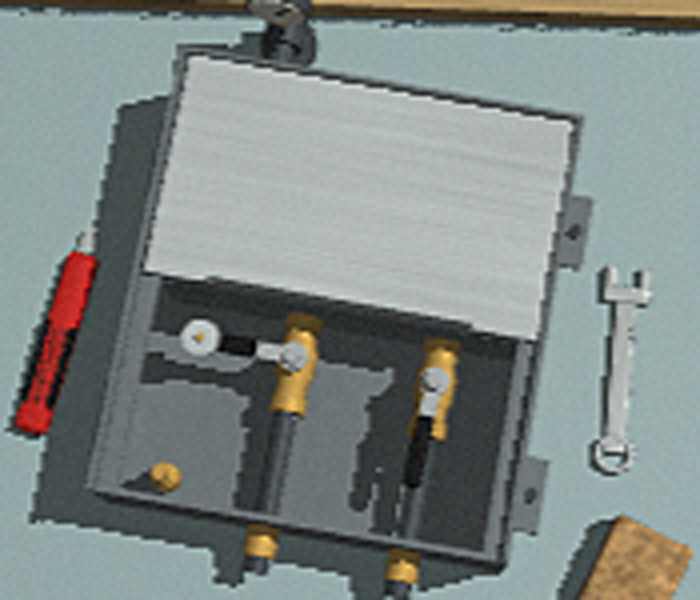

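The top view shows the cover over the deck at its end stop and square (82.3 mm against 83 given). The tagged lever points to +y, the plain lever is still along its pipe, and the coupler, knife, wrench and block have not moved. Everything checks out, so I'm handing in.

```bash
python3 -c "
from workcell import manip
print(manip.hand_in())"
```

```text
the job is handed in; nothing more can be done
None
```

The air line is shut off: the cover is back at its end stop, and the tagged lever (the valve at box y +30) is turned a quarter turn clockwise against its stop. The job was handed in after about 12.4 s of robot time.

- **Cover:** I slid it back level by its lip with the fingers shut. It took about 5 N until the stop, where force rose to about 25 N with no further motion. The last top view puts its origin at +82.3 mm (nominal +83). After the push, the wrist camera read both ends of the lip at about -5 mm, so it is square.
- **Tagged lever:** I pushed the sleeve inside the tag's radius, at about 5 N while it turned. At the stop the force reached about 14 N and the motion stalled, so I went no further. The last wrist picture puts it at about 90°.
- **Everything else:** In the last top view the plain lever is still open, and the coupler, knife, wrench and sanding block look unmoved. I did not measure these, and I did not re-check the brush, offcut and glue bottle, which my path stayed clear of. The arm was well clear and reading no contact at hand-in.

No check failed. The measured stem positions differed from the given ones by up to about 2.5 mm, which is about the calibration error plus my rough pixel picks.

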